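# Level the coffee-machine stand

### The job

Get the low cream cupboard ready to carry the coffee machine: first push its door shut until it seats on its catch, then stand the spirit level on its top along its width and let go of it. Turn the black hand knob of the levelling foot, outside the cupboard's right end as you face the door, until the bubble rests midway between the two black lines. Finally press the level firmly down on the cupboard from above, the bubble still between the lines, and finish while pressing it; leave the mug, tumbler and jar alone.

Things in the scene. Friction and masses are not known exactly. Their poses are not given: they have to be found in the camera images.
- cupboard: Low cream wooden cupboard: top board 220 mm deep (x), 306 mm wide (y). It rests on two fixed feet at its left end and a screw foot outside its right end; front to back it is true, but its right end starts 1.6 to 3 mm low. It cannot slide. Origin: on the counter, 130 mm to the left (+y) of mid-width, mid-depth. Own x points from the door to the back, y to the left end, z up.
- top_centre (a point): Centre of the cupboard's flat, clear upper surface, 175 mm above the counter; axes as cupboard.
- door_hinge (a point): On the door's upright hinge line, at the cupboard's left front edge, in the rear face of the leaf, 148 mm above the counter. The leaf is 296 mm wide and 19 mm thick, from 38 to 172 mm above the counter. A brass ball knob (22 mm) stands out 29 mm from its front face, 278 mm from the hinge line, 108 mm above the counter.
- door_push (a point): Point on the door's front (outer) face, 235 mm from the hinge line along the leaf and 19 mm in front of it, 148 mm above the counter. Own x points into the door, square to the face; y along the leaf towards the hinge.
- door (a joint): Opening angle of the door, rad: 0 shut; grows as its free right edge swings out towards the robot (0.25 to 0.6 at the start). It turns easily and stays where left; over the last 14 mm at the free edge a sprung roller catch first resists with about 6 N at door_push, then pulls it home and holds it.
- foot_knob (a point): Centre of the levelling foot's black fluted knob: upright, 40 mm diameter, 113 to 143 mm above the counter, axis 72 mm outside the top board's right edge; 18 mm below it is a bracket. Grip it from above at any yaw. It keeps its place and height. Clockwise from above raises the right end, 6 mm a turn (1 rad moves the bubble about 3.5 mm). Stiff, 0.12 N m; stays where left.
- level: Aluminium spirit level: a bar 230 mm long (own y), 24 mm wide (x), 45 mm high (z up), about 0.28 kg, at first standing on its narrow edge on the counter, to the right in front of the cupboard. Origin: centre of its underside. Its vial lies along y in the middle of its top, 62 mm long, just below the top face, with two black ring lines 9.8 mm either side of the middle.
- bubble (a point): Centre of the pale 14 mm long bubble in the vial, 39.5 mm above the level's underside. Its offset from the level's origin along the level's own y shows the tilt: 0 is level, 1.3 mm for each mrad, towards the higher end (at most 14 mm). It takes about 1 s to come to rest.
- mug: White ceramic mug, 80 mm across plus its handle, 92 mm high, left of the cupboard's front. Bystander. Origin: centre of the underside.
- tumbler: Teal drinks tumbler, 76 mm across, 165 mm high, left of the cupboard. Bystander. Origin: centre of the underside.
- jar: Amber glass jar with a white lid, 64 mm across, 100 mm high, on the right towards the back. Bystander. Origin: centre of the underside.
Things that resemble listed ones, but are neither listed nor needed, are in the scene too. Of the things like the level, leave any that is purple; of the rest the larger one is meant.

How it is judged:
On the way, in this order (a step that is already met when the one before it is completed fails the run):
1. the door is shut on its catch (value of joint door below 0.012 rad), for 0.2 s.
2. the level stands on the cupboard's top along its width, let go (z of level in the frame of top_centre between -0.003 and 0.004 m and angle between the y axis of level and the y axis of cupboard, either way round below 0.15 rad and angle between level's own z axis and vertical below 0.03 rad and contact force between the fingers and level below 0.2 N and contact force between level and cupboard above 0.5 N), for 0.2 s.
3. the foot is turned until the bubble rests between the lines (angle between cupboard's own z axis and vertical below 0.003 rad and contact force between the fingers and level below 0.2 N and y of bubble in the frame of level between -0.0023 and 0.0023 m), for 0.3 s.
At the end, for the whole second after the job is handed in: Gripper pressing the level (over 3 N; level on cupboard over 6 N); bubble within 2.3 mm of the middle, so between the lines; cupboard within 3 mrad of level; door shut within 0.012 rad; level at rest on the top, along its width within 0.15 rad (contact force between the fingers and level above 3 N and contact force between level and cupboard above 6 N and y of bubble in the frame of level between -0.0023 and 0.0023 m and angle between cupboard's own z axis and vertical below 0.003 rad and value of joint door below 0.012 rad and z of level in the frame of top_centre between -0.003 and 0.004 m and angle between the y axis of level and the y axis of cupboard, either way round below 0.15 rad and linear speed of level below 0.01 m/s); the arm keeps its last pose, push and grip.
It fails at once if the mug, the tumbler or the jar is pushed away or tipped (distance of any of mug, tumbler, jar from where it was at the start of the episode above 0.03 m or angle between any of mug, tumbler, jar's own z axis and vertical above 0.4 rad).
It also fails if it takes over 72 s, if anything falls off the work surface, if the arm or the gripper's body presses on something with over 40 N, if the wrist force passes 120 N, or if a joint passes its speed limit or range.

### The arm

A 7-joint arm with a two-finger parallel gripper is mounted at the origin on the work surface. World frame = base frame: x ahead of the robot, y to its left, z up, the work surface at z = 0. Lengths are in m, angles in rad, forces in N, time in s.
With the tool pointing down it reaches from about 0.4 to 0.85 m from the base axis. Payload 10.4 kg.
Tool frame: the origin (TCP) lies at the very end of the fingers, on their centre line; the grasp point (between the pads) lies 19 mm behind it; z points along the fingers, y is the line along which they close (so a half turn about z gives the same grasp; the last joint's range is limited). The gripper opens to 85 mm and grips with 20 to 120 N. Pads are 22 mm wide; open, the fingers measure 114 mm over their backs; the gripper's body (76 mm by 85 mm) begins 54 mm behind the grasp point. The pads swing forward as they close: fully open they stand 13 mm farther back than shut.
Start: joints at [-1.328, 0.332, -0.065, 1.46, 0.022, 1.35, -0.088], TCP at [0.164, 0.603, 0.231] pointing down, gripper open.
Joint ranges: [-2.6, 2.6], [-0.5, 2.12], [-1.47, 1.34], [0.16, 2.42], [-1.27, 4.41], [0.06, 2.06], [-2.6, 2.6]. Speed limits (rad/s): [2.22, 2.22, 2.79, 2.79, 3.14, 3.14, 3.14].

### API

Orientations are given as a unit quaternion [x, y, z, w].
In Python, from workcell import manip, optics gives the robot as it stands.
- The arm moves only by the tool jog_arm, never from a script. Its arguments are lists of equal length, an entry for each row: "dr": the turn, a rotation vector about the tool's x, y, z normalised to -1 to 1, where 1 is 4 degrees, a list of three; "translation": the shift along the tool's x, y, z normalised to -1 to 1, where 1 is 0.025 m, a list of three; "jaw": the opening, from 0 (shut) to 1 (fully open). A call has 1 to 10 rows; each row shifts and turns the commanded pose from where the row before left it, along the tool's axes as they then stand; what a row does not reach is not made up. A row lasts 1/10 s, in which the tool goes at most 50 mm and 8.59 degrees, less where a joint would pass 70% of its speed; a pose out of reach is approached as far as the arm can. A call with a number of a shift or a turn outside -1 to 1 is refused whole. A call with a gripper value outside its range is refused whole. The fingers move at their own pace and stop on an object; "squeeze" is the grip in N (left out, the last holds). Time passes only in rows, so rows that do not move let the fingers close. It gives the time, the measured TCP pose, the force, the opening and the grip force at its end, in the units of the state.
- manip.get_obs(): the state, without advancing time (a new reading comes with each control period).
- optics.camera(name): name is "side" or "top" or "wrist"; returns a dict with "color" (400x640x3 uint8, red, green, blue), "mtx" (3x3 intrinsics, pixels), "R" (3x3) and "t" (3): a world point X has camera coordinates R X + t. Camera axes: x right, y down, z forward; pixel columns grow to the right and rows downward; lengths in m; the calibration is good to about 2 mm. A picture is of the moment at which its call begins. There is no depth.
- manip.hand_in(): hands the job in; it is judged then, once.
The state is a dict: "clock": time; "joint_pos": joint angles; "joint_velocities": joint speeds; "tau": joint torques, N m; "position": TCP position; "ee_rot": TCP orientation; "ft_force": force on the tool from outside, world axes, zero at the start; "torque": the same for the moment, N m; "grip_width": opening from 0.0 (shut) to 1.0 (fully open); "grasp_force": force on a finger pad.
Only numpy, scipy, OpenCV 4.12 (cv2) and the standard library are available. Lean on these libraries where they do the work, as an engineer would, in place of code of your own. Each camera call takes 0.05 s, during which the arm holds its last target. There are 200 camera calls.

## Working session

There is one attempt and no reset: what is moved stays moved. The work goes in short steps, Python scripts to look and compute and a tool call to move; the robot and the scene stay as the last step left them, time stands still between calls to the robot, and variables do not carry over. Pictures are saved under pics/ and viewed, at most 10 in all, crops included, and the job is handed in when it is done.

Besides the shell and the picture viewer there is one more tool, called after "Request:" as a command line: name --argument value ..., lists and objects as JSON in quotes. jog_arm: Moves the arm, as the interface text tells. Scaled input: -1 to 1 covers 0.025 m each way for a shift and 4 degrees each way for a turn. Its arguments: {"type":"object","properties":{"dr":{"type":"array","items":{"type":"array","items":{"type":"number"}}},"translation":{"type":"array","items":{"type":"array","items":{"type":"number"}}},"jaw":{"type":"array","items":{"type":"number"}},"squeeze":{"type":"number"}},"required":["dr","translation","jaw"]}

```bash
mkdir -p pics; cat > h.py <<'E'
import numpy as np, cv2
from workcell import manip, optics
from scipy.spatial.transform import Rotation as Rn
def snap(name,fn=None):
    c=optics.camera(name)
    if fn: cv2.imwrite('pics/'+fn,cv2.cvtColor(c['color'],cv2.COLOR_RGB2BGR))
    return c
def ray(c,u,v,z):
    d=c['R'].T@np.linalg.solve(c['mtx'],[u,v,1.]); o=-c['R'].T@c['t']
    return o+d*(z-o[2])/d[2]
def proj(c,X):
    p=c['mtx']@(c['R']@np.array(X)+c['t']); return p[:2]/p[2]
E
python3 - <<'E'
from h import *
for n in ['top','side']:
    c=snap(n,n+'0.png'); print(n,-c['R'].T@c['t'],c['mtx'][0,0],c['R'].round(2).tolist())
np.savez('cal.npz',**{n+k:optics.camera(n)[k] for n in['top','side'] for k in['mtx','R','t']})
o=manip.get_obs();print(o)
E
```

```text
top [ 0.28114533 -0.04745453  1.74266566] 517.3471569990329 [[-0.0, -1.0, 0.02], [-0.99, 0.0, -0.13], [0.13, -0.02, -0.99]]
side [-0.07654203 -0.90885945  1.12621556] 467.744354316573 [[0.84, -0.54, 0.02], [-0.37, -0.6, -0.71], [0.39, 0.59, -0.71]]
{'clock': 0.4, 'joint_pos': array([-1.32762371,  0.33228407, -0.06471385,  1.46021961,  0.02163493,
        1.34987967, -0.08848106]), 'joint_velocities': array([-0.00087879,  0.00082105, -0.00012061, -0.00242323,  0.00100364,
       -0.00029501,  0.00192622]), 'tau': array([-4.03573795e-04, -6.24548435e+01,  4.91626770e-02, -3.91381645e+01,
        1.63755321e-02,  3.41447325e-03, -6.79989228e-06]), 'position': array([0.16414039, 0.60303286, 0.23122787]), 'ee_rot': array([ 1.32473028e-01,  9.91186609e-01, -4.77580098e-05,  3.84304933e-06]), 'ft_force': array([-0.03366071,  0.18737002, -0.75658307]), 'torque': array([-0.0137785 , -0.00340231,  0.02229085]), 'grasp_force': 0.0, 'grip_width': 0.9985652935429037}
```

View pics/top0.png

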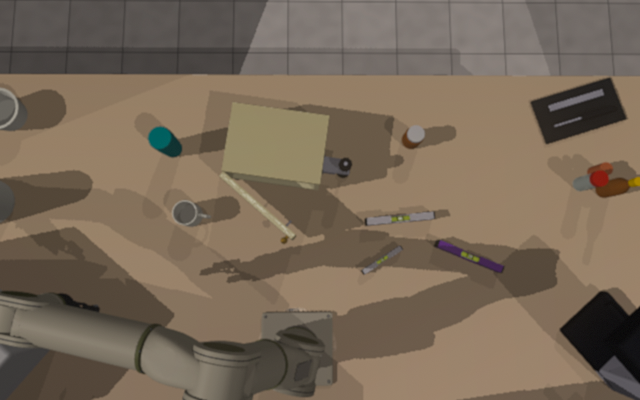

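View pics/side0.png

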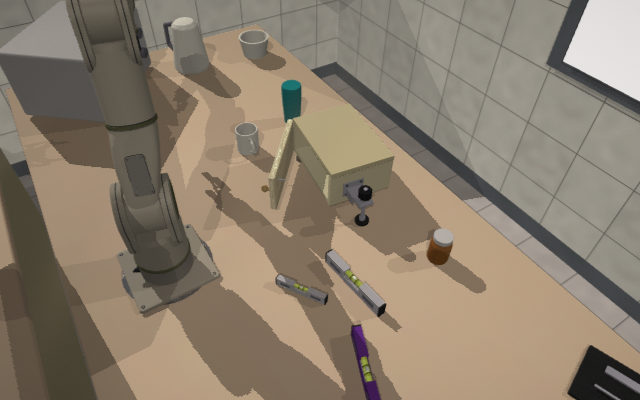

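```bash
python3 - <<'E'
from h import *
a=cv2.imread('pics/top0.png')[95:250,210:445]
b=cv2.resize(a,None,fx=3.4,fy=3.4,interpolation=cv2.INTER_CUBIC)
cv2.imwrite('pics/topz.png',b)
c=snap('top')
for n,u,v,z in [('TL',232,102,.175),('TR',330,115,.173),('BR',321,188,.173),('BL',224,172,.175),('knob',344,164,.143),('levL',365,219,.045),('levR',436,214,.045),('doorfree',293,237,.172),('doorhinge',223,175,.172),('jar',416,134,.1),('mug',185,213,.09)]:
    print(n,ray(c,u,v,z).round(3))
E
```

```text
TL [0.772 0.198 0.175]
TR [ 0.731 -0.107  0.173]
BR [ 0.501 -0.078  0.173]
BL [0.55  0.218 0.175]
knob [ 0.581 -0.152  0.143]
levL [ 0.415 -0.226  0.045]
levR [ 0.432 -0.461  0.045]
doorfree [0.351 0.007 0.172]
doorhinge [0.541 0.222 0.172]
jar [ 0.689 -0.391  0.1  ]
mug [0.432 0.354 0.09 ]
```

View pics/topz.png

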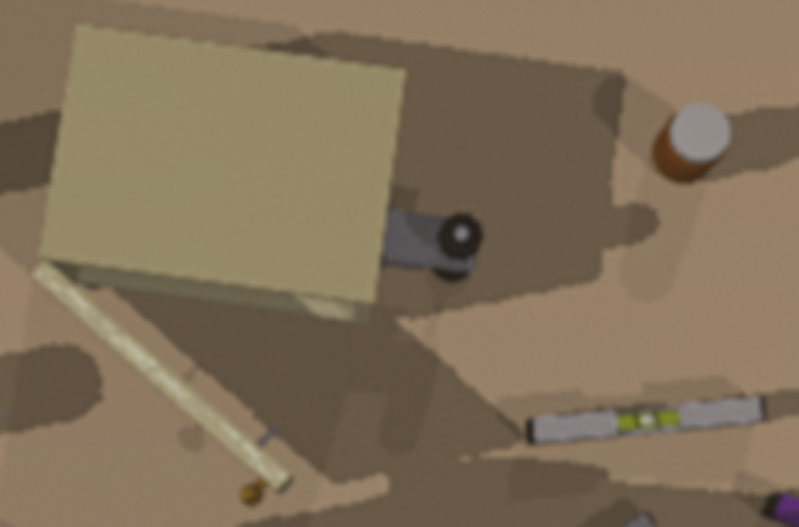

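```bash
python3 - <<'E'
from h import *
c=snap('top')
P=lambda u,v,z: ray(c,210+u/3.4,95+v/3.4,z)
TL,TR,BR,BL=[P(*q) for q in[(76,25,.175),(406,70,.173),(374,304,.173),(40,258,.175)]]
print(*[p.round(3) for p in(TL,TR,BR,BL)]); N=np.linalg.norm
print('w',N(TL-TR),N(BL-BR),'d',N(TL-BL),N(TR-BR))
ey=(TL+BL-TR-BR)[:2]; ex=(TL+TR-BL-BR)[:2]
a=np.arctan2(-ey[0],ey[1]); b=np.arctan2(ex[1],ex[0]); print('yaw',a,b)
yaw=(a+b)/2; X=np.array([np.cos(yaw),np.sin(yaw)]);Y=np.array([-X[1],X[0]])
C=(TL+TR+BR+BL)[:2]/4; print('C',C)
print('hinge pred',C-.11*X+.153*Y)
print('knob axis line pred pt',[ (C+X*s-Y*(.153+.072)).round(3) for s in(-.06,-.03,0,.03)], 'meas',P(461,236,.143))
for s in [(34,268),(46,266),(275,489),(291,480)]: print('door',P(*s,.172).round(4))
print('ball',P(251,493,.108))
L=[P(u,v,.045) for u,v in[(529,420),(531,443),(763,397),(766,419)]]
print('lev',*[l.round(4) for l in L], np.mean(L,0), N(L[0]-L[2]),N(L[0]-L[1]))
d=L[0]+L[1]-L[2]-L[3]; print('lev yaw of +y',np.arctan2(-d[0],d[1]))
E
```

```text
[0.77  0.197 0.175] [ 0.729 -0.106  0.173] [ 0.512 -0.075  0.173] [0.554 0.225 0.175]
w 0.30545586749168324 0.30367042178978604 d 0.21854224629061342 0.21927236056841365
yaw -0.13693154916666725 -0.13375362259839885
C [0.64124926 0.06034959]
hinge pred [0.55289945 0.22679271]
knob axis line pred pt [array([ 0.551, -0.154]), array([ 0.581, -0.159]), array([ 0.611, -0.163]), array([ 0.641, -0.167])] meas [ 0.57977155 -0.15666299  0.143     ]
door [0.5451 0.231  0.172 ]
door [0.5469 0.2203 0.172 ]
door [0.3458 0.0131 0.172 ]
door [ 0.3538 -0.001   0.172 ]
ball [0.34483414 0.03778199 0.108     ]
lev [ 0.417  -0.2275  0.045 ] [ 0.3947 -0.2291  0.045 ] [ 0.4389 -0.4559  0.045 ] [ 0.4175 -0.4582  0.045 ] [ 0.41703283 -0.34267857  0.045     ] 0.2294566565268361 0.02234642068255332
lev yaw of +y 0.09748805172996194
```

```bash
cat >> h.py <<'E'
D=np.array([.553,.227]); Xc=np.array([.991,-.135]); Yc=np.array([.135,.991]); C=np.array([.641,.060])
def door(s,th,off):  # point off metres in front of the leaf rear face
    a=.135+th; return D+s*np.array([-np.sin(a),-np.cos(a)])+off*np.array([-np.cos(a),np.sin(a)])
def plan(p,yvec=None,n=None):
    """rows to reach p with tool y along yvec, tool z down"""
    o=manip.get_obs(); R=Rn.from_quat(o['ee_rot']); 
    z=np.array([0,0,-1.]); y=R.as_matrix()[:,1] if yvec is None else np.array([*yvec,0]); y=y-z*(y@z); y/=np.linalg.norm(y)
    G=Rn.from_matrix(np.c_[np.cross(y,z),y,z])
    rv=(R.inv()*G).as_rotvec(); d=np.array(p)-o['position']
    n=n or int(np.ceil(max(np.linalg.norm(d)/.0235,np.degrees(np.linalg.norm(rv))/3.9)))
    T=[];A=R
    for i in range(n):
        T.append((A.inv().apply(d/n)/.025).round(3).tolist()); A=A*Rn.from_rotvec(rv/n)
    print('pos',o['position'].round(4),'n',n,'dr',(np.degrees(rv)/n/4).round(3).tolist(),'\n T',T)
E
python3 - <<'E'
from h import *
plan([.40,.165,.231],Yc)
for th in (.58,.45,.3,.15,0): print(th,door(.17,th,.019).round(3))
E
```

```text
pos [0.1642 0.6031 0.2313] n 22 dr [0.0, -0.0, -0.085] 
 T [[-0.623, -0.656, 0.001], [-0.619, -0.66, 0.001], [-0.615, -0.663, 0.001], [-0.611, -0.667, 0.001], [-0.607, -0.67, 0.001], [-0.603, -0.674, 0.001], [-0.599, -0.678, 0.001], [-0.595, -0.681, 0.001], [-0.591, -0.685, 0.001], [-0.587, -0.688, 0.001], [-0.583, -0.692, 0.001], [-0.579, -0.695, 0.001], [-0.575, -0.699, 0.001], [-0.571, -0.702, 0.001], [-0.566, -0.705, 0.001], [-0.562, -0.709, 0.001], [-0.558, -0.712, 0.001], [-0.554, -0.715, 0.001], [-0.55, -0.719, 0.001], [-0.545, -0.722, 0.001], [-0.541, -0.725, 0.001], [-0.537, -0.728, 0.001]]
0.58 [0.427 0.111]
0.45 [0.443 0.096]
0.3 [0.464 0.081]
0.15 [0.487 0.069]
0 [0.511 0.061]
```

Request:
jog_arm --dr '[[0,0,-0.085],[0,0,-0.085],[0,0,-0.085],[0,0,-0.085],[0,0,-0.085],[0,0,-0.085],[0,0,-0.085],[0,0,-0.085],[0,0,-0.085],[0,0,-0.085]]' --translation '[[-0.61,-0.67,0],[-0.61,-0.67,0],[-0.61,-0.67,0],[-0.61,-0.67,0],[-0.61,-0.67,0],[-0.6,-0.68,0],[-0.6,-0.68,0],[-0.6,-0.68,0],[-0.6,-0.68,0],[-0.6,-0.68,0]]' --jaw '[0,0,0,0,0,0,0,0,0,0]' --squeeze 30

```text
clock: 1.5
position: [0.2715, 0.4025, 0.2315]
ee_rot: [0.103, 0.995, 0.0, 0.0]
ft_force: [1.2, 0.2, 0.7]
grip_width: -0.001
grasp_force: 0.0
```

Request:
jog_arm --dr '[[0,0,-0.085],[0,0,-0.085],[0,0,-0.085],[0,0,-0.085],[0,0,-0.085],[0,0,-0.085],[0,0,-0.085],[0,0,-0.085],[0,0,-0.085],[0,0,-0.085]]' --translation '[[-0.57,-0.7,0],[-0.57,-0.7,0],[-0.57,-0.7,0],[-0.57,-0.7,0],[-0.57,-0.7,0],[-0.55,-0.71,0],[-0.55,-0.71,0],[-0.55,-0.71,0],[-0.55,-0.71,0],[-0.55,-0.71,0]]' --jaw '[0,0,0,0,0,0,0,0,0,0]'

```text
clock: 2.5
position: [0.3778, 0.204, 0.2315]
ee_rot: [0.073, 0.997, 0.0, 0.0]
ft_force: [0.3, -0.1, -0.6]
grip_width: 0.003
grasp_force: 0.0
```

```bash
python3 - <<'E'
from h import *
plan([.40,.165,.135],Yc)
E
```

```text
pos [0.3778 0.204  0.2315] n 5 dr [0.002, 0.001, -0.033] 
 T [[-0.222, -0.283, 0.772], [-0.221, -0.284, 0.772], [-0.22, -0.284, 0.772], [-0.22, -0.284, 0.772], [-0.219, -0.285, 0.772]]
```

Request:
jog_arm --dr '[[0,0,-0.03],[0,0,-0.03],[0,0,-0.03],[0,0,-0.03],[0,0,-0.03],[0,0,0],[0,0,0],[0,0,0]]' --translation '[[-0.22,-0.28,0.77],[-0.22,-0.28,0.77],[-0.22,-0.28,0.77],[-0.22,-0.28,0.77],[-0.22,-0.28,0.77],[-0.35,-0.59,0],[-0.35,-0.59,0],[-0.35,-0.59,0]]' --jaw '[0,0,0,0,0,0,0,0]'

```text
clock: 3.3
position: [0.4198, 0.1183, 0.1351]
ee_rot: [0.068, 0.998, 0.0, 0.0]
ft_force: [0.3, 0.5, 0.0]
grip_width: -0.004
grasp_force: 0.0
```

Request:
jog_arm --dr '[[0,0,0],[0,0,0],[0,0,0],[0,0,0],[0,0,0],[0,0,0],[0,0,0],[0,0,0]]' --translation '[[-0.36,-0.25,0],[-0.36,-0.25,0],[-0.46,-0.24,0],[-0.46,-0.24,0],[-0.49,-0.17,0],[-0.49,-0.17,0],[-0.4,-0.08,0],[-0.2,-0.04,0]]' --jaw '[0,0,0,0,0,0,0,0]'

```text
clock: 4.1
position: [0.4954, 0.0722, 0.135]
ee_rot: [0.068, 0.998, -0.0, 0.0]
ft_force: [-0.2, 0.2, -0.3]
grip_width: 0.0
grasp_force: 0.0
```

```bash
python3 - <<'E'
from h import *
c=snap('top'); a=c['color'][95:250,210:365,::-1]
cv2.imwrite('pics/t2.png',cv2.resize(a,None,fx=3.5,fy=3.5,interpolation=cv2.INTER_CUBIC))
print(manip.get_obs()['ft_force'])
E
```

```text
[ 0.38108345 -0.71788876 -1.05335975]
```

View pics/t2.png

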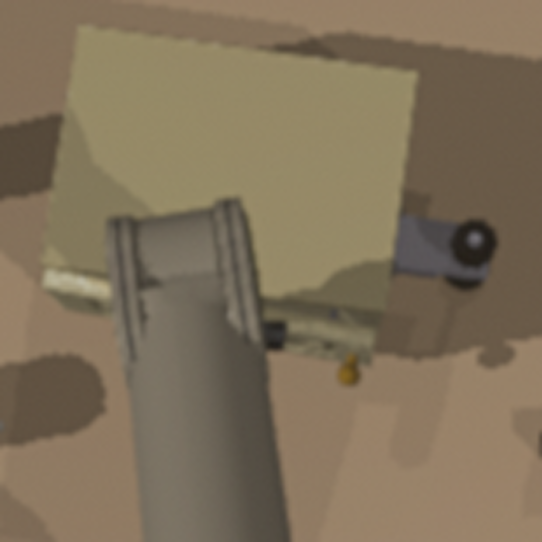

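The door (free edge near (370,350), knob at (348,370) in the crop) is almost shut; I'll keep pushing.

Request:
jog_arm --dr '[[0,0,0],[0,0,0],[0,0,0],[0,0,0]]' --translation '[[-0.1,0,0],[-0.1,0,0],[-0.1,0,0],[0,0,0]]' --jaw '[0,0,0,0]'

```text
clock: 4.55
position: [0.5011, 0.0715, 0.1348]
ee_rot: [0.068, 0.998, 0.0, -0.001]
ft_force: [-0.2, -0.2, -1.3]
grip_width: 0.001
grasp_force: 0.6
```

Request:
jog_arm --dr '[[0,0,0],[0,0,0],[0,0,0],[0,0,0]]' --translation '[[-0.08,0,0],[-0.08,0,0],[-0.08,0,0],[0,0,0]]' --jaw '[0,0,0,0]'

```text
clock: 4.95
position: [0.5052, 0.0709, 0.1348]
ee_rot: [0.068, 0.998, 0.0, -0.003]
ft_force: [-19.4, 0.1, 13.8]
grip_width: -0.003
grasp_force: 9.9
```

Request:
jog_arm --dr '[[0,0,0],[0,0,0],[0,0,0]]' --translation '[[-0.08,0,0],[-0.08,0,0],[0,0,0]]' --jaw '[0,0,0]'

```text
clock: 5.25
position: [0.5052, 0.071, 0.1343]
ee_rot: [0.068, 0.998, 0.0, -0.008]
ft_force: [-41.0, 2.3, 24.8]
grip_width: 0.001
grasp_force: 20.4
```

Request:
jog_arm --dr '[[0,0,0],[0,0,0],[0,0,0],[0,0,0],[0,0,0],[0,0,0],[0,0,0],[0,0,0]]' --translation '[[0.6,0,0],[0.8,0,0],[0,0,-0.9],[0,-0.3,-0.9],[0,-0.9,-0.3],[0,-0.9,0],[0,-0.9,0],[0,-0.9,0]]' --jaw '[0,0,0,0,0,1,1,1]'

```text
clock: 6.05
position: [0.4643, -0.0226, 0.188]
ee_rot: [0.068, 0.998, 0.0, 0.001]
ft_force: [0.5, -0.3, 0.6]
grip_width: 0.507
grasp_force: 0.0
```

```bash
python3 - <<'E'
from h import *
c=snap('top'); s=snap('side')
a=np.hstack([cv2.resize(c['color'][95:255,210:370,::-1],(400,400)),cv2.resize(s['color'][90:250,250:410,::-1],(400,400))])
cv2.imwrite('pics/t3.png',a)
print(manip.get_obs()['position'])
plan([.417,-.343,.15],[-.995,-.0973])
plan([.417,-.343,.15],[.995,.0973])
E
```

```text
[ 0.4641037  -0.0247952   0.18799937]
pos [ 0.4641 -0.0248  0.188 ] n 27 dr [-0.001, 0.001, -0.96] 
 T [[0.003, -0.477, 0.056], [0.035, -0.475, 0.056], [0.067, -0.472, 0.056], [0.098, -0.466, 0.056], [0.129, -0.459, 0.056], [0.16, -0.449, 0.056], [0.189, -0.437, 0.056], [0.218, -0.424, 0.056], [0.246, -0.408, 0.056], [0.273, -0.391, 0.056], [0.298, -0.372, 0.056], [0.323, -0.351, 0.056], [0.345, -0.328, 0.056], [0.367, -0.305, 0.056], [0.386, -0.279, 0.056], [0.404, -0.253, 0.056], [0.42, -0.225, 0.056], [0.434, -0.197, 0.056], [0.446, -0.167, 0.056], [0.456, -0.137, 0.056], [0.465, -0.106, 0.056], [0.471, -0.075, 0.056], [0.475, -0.043, 0.056], [0.476, -0.011, 0.056], [0.476, 0.021, 0.056], [0.474, 0.053, 0.056], [0.469, 0.084, 0.056]]
pos [ 0.4641 -0.0248  0.188 ] n 20 dr [0.001, 0.001, 0.954] 
 T [[0.004, -0.643, 0.076], [-0.039, -0.642, 0.076], [-0.081, -0.638, 0.076], [-0.124, -0.631, 0.076], [-0.165, -0.622, 0.076], [-0.207, -0.609, 0.076], [-0.247, -0.594, 0.076], [-0.286, -0.576, 0.076], [-0.323, -0.556, 0.076], [-0.36, -0.533, 0.076], [-0.394, -0.508, 0.076], [-0.427, -0.481, 0.076], [-0.458, -0.451, 0.076], [-0.487, -0.42, 0.076], [-0.514, -0.386, 0.076], [-0.539, -0.351, 0.076], [-0.561, -0.315, 0.076], [-0.581, -0.277, 0.076], [-0.598, -0.237, 0.076], [-0.612, -0.197, 0.076]]
```

View pics/t3.png

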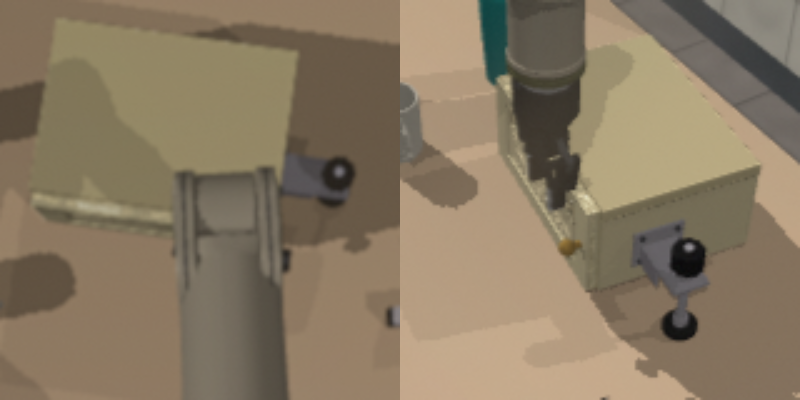

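The door is flush with the front, so it is shut (hit the hard stop at over 40 N). Now to the level.

Request:
jog_arm --dr '[[0,0,0.954],[0,0,0.954],[0,0,0.954],[0,0,0.954],[0,0,0.954],[0,0,0.954],[0,0,0.954],[0,0,0.954],[0,0,0.954],[0,0,0.954]]' --translation '[[0,-0.64,0.08],[-0.04,-0.64,0.08],[-0.08,-0.64,0.08],[-0.12,-0.63,0.08],[-0.17,-0.62,0.08],[-0.21,-0.61,0.08],[-0.25,-0.59,0.08],[-0.29,-0.58,0.08],[-0.32,-0.56,0.08],[-0.36,-0.53,0.08]]' --jaw '[1,1,1,1,1,1,1,1,1,1]'

```text
clock: 7.15
position: [0.441, -0.1824, 0.1674]
ee_rot: [0.393, 0.919, 0.0, 0.0]
ft_force: [-0.4, -0.6, 0.1]
grip_width: 0.999
grasp_force: 0.0
```

Request:
jog_arm --dr '[[0,0,0.954],[0,0,0.954],[0,0,0.954],[0,0,0.954],[0,0,0.954],[0,0,0.954],[0,0,0.954],[0,0,0.954],[0,0,0.954],[0,0,0.954]]' --translation '[[-0.39,-0.51,0.08],[-0.43,-0.48,0.08],[-0.46,-0.45,0.08],[-0.49,-0.42,0.08],[-0.51,-0.39,0.08],[-0.54,-0.35,0.08],[-0.56,-0.31,0.08],[-0.58,-0.28,0.08],[-0.6,-0.24,0.08],[-0.61,-0.2,0.08]]' --jaw '[1,1,1,1,1,1,1,1,1,1]'

```text
clock: 8.15
position: [0.418, -0.3416, 0.1473]
ee_rot: [0.672, 0.74, -0.0, -0.0]
ft_force: [0.6, -1.1, 0.5]
grip_width: 1.003
grasp_force: 0.0
```

```bash
python3 - <<'E'
from h import *
c=snap('wrist','w1.png')
o=manip.get_obs()
print(o['joint_pos'].round(2))
for y in(-.115,0,.115):
    p=np.array([.417,-.343])+y*np.array([-.0973,.995]); print(proj(c,[*p,.045]).round(1))
plan([.417,-.343,.03],[.995,.0973])
E
```

```text
[-0.19  0.29  0.93  1.83 -0.26  1.14  0.92]
[321.7 318.6]
[321.4 201.2]
[321.1  46.3]
pos [ 0.4169 -0.3439  0.1472] n 5 dr [-0.002, 0.004, -0.02] 
 T [[0.009, 0.002, 0.938], [0.008, 0.002, 0.938], [0.008, 0.001, 0.938], [0.008, 0.001, 0.938], [0.007, 0.001, 0.938]]
```

View pics/w1.png

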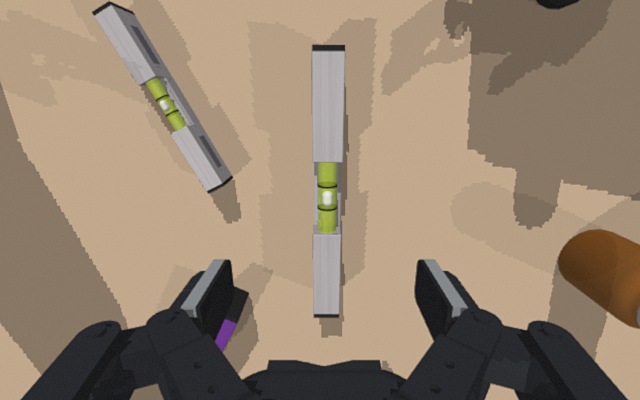

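Request:
jog_arm --dr '[[0,0,0],[0,0,0],[0,0,0],[0,0,0],[0,0,0],[0,0,0],[0,0,0]]' --translation '[[0,0.03,0.9],[0,0.03,0.9],[0,0.03,0.9],[0,0,0.9],[0,0,0.9],[0,0,0.6],[0,0,0.3]]' --jaw '[1,1,1,1,1,1,1]'

```text
clock: 8.9
position: [0.4199, -0.3399, 0.0112]
ee_rot: [0.67, 0.742, -0.0, -0.001]
ft_force: [0.1, -0.5, 0.5]
grip_width: 0.998
grasp_force: 0.0
```

Request:
jog_arm --dr '[[0,0,0],[0,0,0],[0,0,0],[0,0,0],[0,0,0],[0,0,0],[0,0,0],[0,0,0],[0,0,0],[0,0,0]]' --translation '[[0,0,0],[0,0,0],[0,0,0],[0,0,0],[0,0,0],[0,0,0],[0,0,0],[0,0,0],[0,0,0],[0,0,0]]' --jaw '[0,0,0,0,0,0,0,0,0,0]' --squeeze 40

```text
clock: 9.9
position: [0.421, -0.3403, 0.0133]
ee_rot: [0.67, 0.742, 0.0, 0.001]
ft_force: [-0.7, 0.6, 5.3]
grip_width: 0.275
grasp_force: 40.6
```

Request:
jog_arm --dr '[[0,0,0],[0,0,0],[0,0,0],[0,0,0],[0,0,0],[0,0,0],[0,0,0],[0,0,0],[0,0,0],[0,0,0]]' --translation '[[0,0,-0.4],[0,0,-0.8],[0,0,-1],[0,0,-1],[0,0,-1],[0,0,-1],[0,0,-1],[0,0,-1],[0,0,-1],[0,0,-1]]' --jaw '[0,0,0,0,0,0,0,0,0,0]'

```text
clock: 10.9
position: [0.4198, -0.34, 0.2438]
ee_rot: [0.67, 0.742, 0.0, -0.0]
ft_force: [0.5, 0.5, -3.1]
grip_width: 0.272
grasp_force: 39.6
```

```bash
python3 - <<'E'
from h import *
plan([.643,.075,.245],[.991,-.135])
E
```

```text
pos [ 0.4198 -0.34    0.2438] n 21 dr [-0.0, -0.0, 0.162] 
 T [[0.743, 0.503, -0.002], [0.749, 0.495, -0.002], [0.754, 0.486, -0.002], [0.76, 0.478, -0.002], [0.765, 0.469, -0.002], [0.77, 0.46, -0.002], [0.776, 0.452, -0.002], [0.781, 0.443, -0.002], [0.786, 0.434, -0.002], [0.79, 0.425, -0.002], [0.795, 0.416, -0.002], [0.8, 0.407, -0.002], [0.804, 0.398, -0.002], [0.809, 0.389, -0.002], [0.813, 0.38, -0.002], [0.817, 0.371, -0.002], [0.822, 0.362, -0.002], [0.826, 0.352, -0.002], [0.829, 0.343, -0.002], [0.833, 0.334, -0.002], [0.837, 0.324, -0.002]]
```

Request:
jog_arm --dr '[[0,0,0.16],[0,0,0.16],[0,0,0.16],[0,0,0.16],[0,0,0.16],[0,0,0.16],[0,0,0.16],[0,0,0.16],[0,0,0.16],[0,0,0.16]]' --translation '[[0.74,0.5,0],[0.75,0.5,0],[0.75,0.49,0],[0.76,0.48,0],[0.77,0.47,0],[0.77,0.46,0],[0.78,0.45,0],[0.78,0.44,0],[0.79,0.43,0],[0.79,0.42,0]]' --jaw '[0,0,0,0,0,0,0,0,0,0]'

```text
clock: 11.9
position: [0.5262, -0.1415, 0.2428]
ee_rot: [0.711, 0.703, -0.0, -0.0]
ft_force: [0.8, -0.5, -2.9]
grip_width: 0.272
grasp_force: 39.7
```

Request:
jog_arm --dr '[[0,0,0.16],[0,0,0.16],[0,0,0.16],[0,0,0.16],[0,0,0.16],[0,0,0.16],[0,0,0.16],[0,0,0.16],[0,0,0.16],[0,0,0.16]]' --translation '[[0.8,0.42,0],[0.8,0.41,0],[0.8,0.4,0],[0.81,0.39,0],[0.81,0.38,0],[0.82,0.37,0],[0.82,0.36,0],[0.83,0.35,0],[0.83,0.34,0],[0.83,0.33,0]]' --jaw '[0,0,0,0,0,0,0,0,0,0]'

```text
clock: 12.9
position: [0.6321, 0.0564, 0.2428]
ee_rot: [0.749, 0.663, -0.0, -0.0]
ft_force: [-0.3, -1.3, -2.5]
grip_width: 0.274
grasp_force: 39.6
```

```bash
python3 - <<'E'
from h import *
plan([.643,.075,.195],[.991,-.135]); o=manip.get_obs(); print(o['ft_force'],o['joint_pos'].round(2))
E
```

```text
pos [0.6321 0.0564 0.2428] n 3 dr [-0.003, 0.001, 0.064] 
 T [[0.264, 0.114, 0.637], [0.264, 0.113, 0.637], [0.265, 0.112, 0.637]]
[-0.26403234 -1.29658087 -2.49504732] [-0.72  0.42  0.75  1.45 -0.28  1.39 -0.07]
```

Request:
jog_arm --dr '[[0,0,0.06],[0,0,0.06],[0,0,0.06],[0,0,0],[0,0,0]]' --translation '[[0.26,0.11,0.62],[0.26,0.11,0.62],[0.26,0.11,0.62],[0,0,0.08],[0,0,0]]' --jaw '[0,0,0,0,0]'

```text
clock: 13.4
position: [0.6423, 0.0731, 0.1932]
ee_rot: [0.753, 0.658, -0.001, -0.0]
ft_force: [0.8, -0.3, -2.8]
grip_width: 0.272
grasp_force: 39.7
```

Request:
jog_arm --dr '[[0,0,0],[0,0,0],[0,0,0],[0,0,0]]' --translation '[[0,0,0.08],[0,0,0.08],[0,0,0],[0,0,0]]' --jaw '[0,0,0,0]'

```text
clock: 13.8
position: [0.6429, 0.0739, 0.1903]
ee_rot: [0.753, 0.658, 0.0, 0.0]
ft_force: [-0.0, -0.3, -2.6]
grip_width: 0.279
grasp_force: 39.7
```

Request:
jog_arm --dr '[[0,0,0],[0,0,0],[0,0,0],[0,0,0]]' --translation '[[0,0,0.06],[0,0,0.06],[0,0,0],[0,0,0]]' --jaw '[0,0,0,0]'

```text
clock: 14.2
position: [0.6431, 0.0739, 0.1874]
ee_rot: [0.753, 0.658, 0.0, 0.0]
ft_force: [0.2, -1.6, 1.1]
grip_width: 0.273
grasp_force: 40.2
```

Request:
jog_arm --dr '[[0,0,0],[0,0,0],[0,0,0],[0,0,0],[0,0,0],[0,0,0],[0,0,0]]' --translation '[[0,0,0.03],[0,0,0],[0,0,0],[0,0,0],[0,0,0],[0,0,0],[0,0,0]]' --jaw '[0,0.35,0.4,0.5,0.6,0.6,0.6]'

```text
clock: 14.9
position: [0.6428, 0.0741, 0.1862]
ee_rot: [0.753, 0.658, -0.0, -0.0]
ft_force: [-0.2, 0.1, -0.1]
grip_width: 0.6
grasp_force: 0.0
```

Request:
jog_arm --dr '[[0,0,0],[0,0,0],[0,0,0],[0,0,0],[0,0,0],[0,0,0],[0,0,0]]' --translation '[[0,0,0],[0,0,0],[0,0,-0.5],[0,0,-0.9],[0,0,-0.9],[0,0,-0.9],[0,0,-0.9]]' --jaw '[0.7,0.7,0.7,0.7,0.7,0.7,0.7]'

```text
clock: 15.6
position: [0.6428, 0.0739, 0.2908]
ee_rot: [0.753, 0.658, 0.0, 0.0]
ft_force: [-0.2, -0.1, 1.2]
grip_width: 0.7
grasp_force: 0.0
```

```bash
python3 - <<'E'
from h import *
c=snap('wrist','w2.png'); o=manip.get_obs(); print(o['position'],o['joint_pos'].round(2))
for p in ([*(C-.225*Yc-.035*Xc),.143],[.580,-.158,.143],[.643,.074,.22]): print(proj(c,p))
E
```

```text
[0.64401489 0.07378894 0.29484327] [-0.72  0.42  0.76  1.33 -0.29  1.49 -0.12]
[293.18575813 379.64177268]
[296.52998572 379.12352062]
[322.85732688 213.15069078]
```

View pics/w2.png

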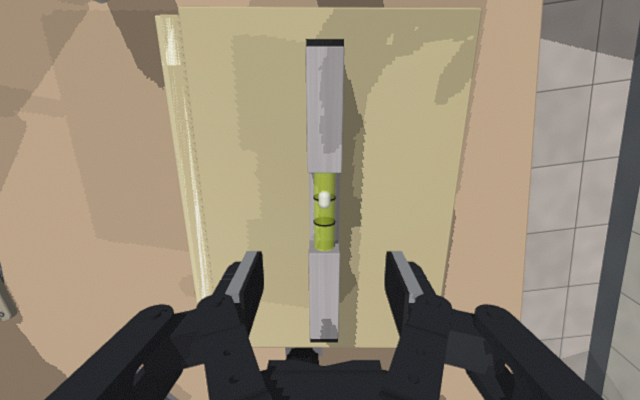

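```bash
python3 - <<'E'
from h import *
plan([.580,-.158,.25],[.70,.714])
E
```

```text
pos [0.644  0.0738 0.2948] n 14 dr [0.006, 0.001, -0.951] 
 T [[-0.681, -0.093, 0.126], [-0.673, -0.138, 0.126], [-0.663, -0.183, 0.126], [-0.649, -0.226, 0.126], [-0.633, -0.269, 0.126], [-0.613, -0.31, 0.127], [-0.592, -0.35, 0.127], [-0.567, -0.388, 0.127], [-0.54, -0.425, 0.127], [-0.511, -0.46, 0.127], [-0.479, -0.493, 0.127], [-0.445, -0.523, 0.127], [-0.41, -0.552, 0.128], [-0.372, -0.578, 0.128]]
```

Request:
jog_arm --dr '[[0,0,-0.95],[0,0,-0.95],[0,0,-0.95],[0,0,-0.95],[0,0,-0.95],[0,0,-0.95],[0,0,-0.95],[0,0,-0.95],[0,0,-0.95],[0,0,-0.95]]' --translation '[[-0.68,-0.09,0],[-0.67,-0.14,0],[-0.66,-0.18,0],[-0.65,-0.23,0],[-0.63,-0.27,0],[-0.61,-0.31,0],[-0.59,-0.35,0],[-0.57,-0.39,0],[-0.54,-0.42,0.2],[-0.51,-0.46,0.3]]' --jaw '[1,1,1,1,1,1,1,1,1,1]'

```text
clock: 16.65
position: [0.5971, -0.0922, 0.2775]
ee_rot: [0.496, 0.868, 0.0, 0.001]
ft_force: [-0.2, 0.3, -0.4]
grip_width: 1.002
grasp_force: 0.0
```

Request:
jog_arm --dr '[[0,0,-0.95],[0,0,-0.95],[0,0,-0.95],[0,0,-0.95],[0,0,0]]' --translation '[[-0.48,-0.49,0.3],[-0.44,-0.52,0.3],[-0.41,-0.55,0.3],[-0.37,-0.58,0.3],[0,0,0]]' --jaw '[1,1,1,1,1]'

```text
clock: 17.15
position: [0.5775, -0.1602, 0.2464]
ee_rot: [0.38, 0.925, -0.0, -0.0]
ft_force: [-0.6, -0.2, 0.9]
grip_width: 1.004
grasp_force: 0.0
```

```bash
python3 - <<'E'
from h import *
plan([.580,-.158,.112],[.70,.714],n=7); print(manip.get_obs()['joint_pos'].round(2))
c=snap('wrist','w3.png'); print(proj(c,[.58,-.158,.143]))
E
```

```text
pos [ 0.5775 -0.1602  0.2464] n 7 dr [-0.002, 0.0, -0.007] 
 T [[-0.002, 0.02, 0.768], [-0.002, 0.02, 0.768], [-0.002, 0.019, 0.768], [-0.002, 0.019, 0.768], [-0.002, 0.019, 0.768], [-0.002, 0.019, 0.768], [-0.002, 0.019, 0.768]]
[-0.36  0.31  0.7   1.54 -0.2   1.36  1.14]
[327.09040984 198.96489551]
```

View pics/w3.png

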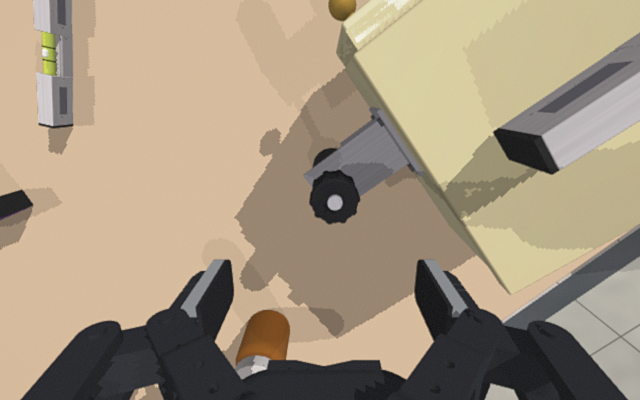

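Request:
jog_arm --dr '[[0,0,0],[0,0,0],[0,0,0],[0,0,0],[0,0,0],[0,0,0],[0,0,0]]' --translation '[[0,0.08,0.77],[0,0.08,0.77],[0,0.08,0.77],[0,0.02,0.77],[0,0,0.77],[0,0,0.77],[0,0,0.77]]' --jaw '[1,1,1,1,1,1,1]'

```text
clock: 17.9
position: [0.5843, -0.1511, 0.1116]
ee_rot: [0.379, 0.926, 0.0, 0.0]
ft_force: [0.2, -1.0, -0.2]
grip_width: 1.0
grasp_force: 0.0
```

Request:
jog_arm --dr '[[0,0,0],[0,0,0],[0,0,0],[0,0,0],[0,0,0],[0,0,0],[0,0,0],[0,0,0]]' --translation '[[0,0,0],[0,0,0],[0,0,0],[0,0,0],[0,0,0],[0,0,0],[0,0,0],[0,0,0]]' --jaw '[0,0,0,0,0,0,0,0]' --squeeze 40

```text
clock: 18.7
position: [0.5832, -0.1536, 0.1134]
ee_rot: [0.379, 0.925, 0.0, 0.0]
ft_force: [-5.8, -1.7, 7.6]
grip_width: 0.455
grasp_force: 40.1
```

```bash
python3 - <<'E'
from h import *
t=snap('top'); s=snap('side')
o=manip.get_obs(); print(o['position'],o['ft_force'],o['joint_pos'].round(2))
a=np.array([.643,.074]);
print(proj(t,[*a,.215]),proj(s,[*a,.215]))
def crop(c,w):
    u,v=proj(c,[*a,.215]).round().astype(int); return cv2.resize(c['color'][v-w:v+w,u-w:u+w,::-1],(400,400),interpolation=cv2.INTER_CUBIC)
cv2.imwrite('pics/b1.png',np.hstack([crop(t,40),crop(s,40)]))
E
```

```text
[ 0.5832135  -0.15361084  0.11333437] [-6.01621001 -1.0026634   8.63924175] [-0.33  0.43  0.65  1.69 -0.28  1.11  1.19]
[270.52042459 139.37281303] [339.23429614 124.06926156]
```

View pics/b1.png

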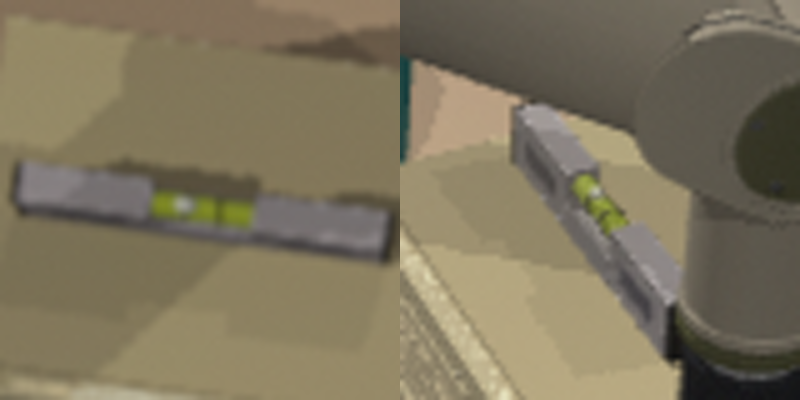

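Request:
jog_arm --dr '[[0,0,1],[0,0,1],[0,0,1],[0,0,1],[0,0,1],[0,0,1],[0,0,1],[0,0,1],[0,0,1],[0,0,1]]' --translation '[[0,0,0],[0,0,0],[0,0,0],[0,0,0],[0,0,0],[0,0,0],[0,0,0],[0,0,0],[0,0,0],[0,0,0]]' --jaw '[0,0,0,0,0,0,0,0,0,0]'

```text
clock: 19.8
position: [0.5845, -0.1529, 0.1134]
ee_rot: [0.673, 0.739, 0.001, 0.001]
ft_force: [2.4, -0.7, 2.9]
grip_width: 0.456
grasp_force: 39.7
```

```bash
cat >> h.py <<'E'
def bubble(save=None):
    t=snap('top'); a=np.array([.643,.074]); f=1/.0003
    # rectify the level-top plane: u along Yc (left positive), v along Xc, 0.3 mm/px
    src=[];dst=[]
    for y,x in((-.13,-.03),(.13,-.03),(.13,.03),(-.13,.03)):
        src.append(proj(t,[*(a+y*Yc+x*Xc),.2165])); dst.append(((y+.13)*f,(x+.03)*f))
    M=cv2.getPerspectiveTransform(np.float32(src),np.float32(dst))
    im=cv2.warpPerspective(t['color'],M,(int(.26*f),int(.06*f)),flags=cv2.INTER_CUBIC).astype(float)
    r,g,b=im[...,0],im[...,1],im[...,2]
    green=((g-b)>45)&(g>90)
    if save: cv2.imwrite('pics/'+save,im[...,::-1])
    return im
E
python3 - <<'E'
from h import *
o=manip.get_obs(); print(o['torque'],o['joint_pos'].round(2))
im=bubble('r1.png')
sat=im[...,:2].min(2)-im[...,2]
rows=np.where((sat>50).sum(1)>30)[0]; print(rows.min() if len(rows) else None, rows.max() if len(rows) else None)
v=int(rows.mean()); p=im[v-4:v+5].mean(0)
for i in range(280,600,6): print(round((i*.0003-.13)*1e3,1),p[i].round().astype(int).tolist(),end=' ')
E
```

```text
[-0.21830563 -0.02073541  0.09923076] [-0.43  0.47  0.79  1.7  -0.36  1.13  0.55]
67 113
-46.0 [118, 113, 113] -44.2 [118, 113, 113] -42.4 [118, 113, 113] -40.6 [118, 111, 113] -38.8 [118, 110, 113] -37.0 [119, 112, 114] -35.2 [121, 118, 110] -33.4 [125, 125, 103] -31.6 [127, 131, 81] -29.8 [126, 134, 58] -28.0 [126, 136, 42] -26.2 [127, 137, 38] -24.4 [126, 137, 37] -22.6 [126, 137, 39] -20.8 [128, 138, 41] -19.0 [128, 137, 41] -17.2 [124, 133, 40] -15.4 [114, 122, 38] -13.6 [103, 110, 35] -11.8 [98, 104, 33] -10.0 [106, 114, 35] -8.2 [121, 131, 38] -6.4 [127, 137, 38] -4.6 [127, 136, 39] -2.8 [123, 133, 42] -1.0 [119, 127, 56] 0.8 [118, 123, 75] 2.6 [121, 125, 97] 4.4 [129, 131, 116] 6.2 [137, 139, 127] 8.0 [145, 146, 132] 9.8 [148, 150, 129] 11.6 [148, 152, 118] 13.4 [143, 149, 96] 15.2 [135, 143, 70] 17.0 [128, 137, 46] 18.8 [126, 136, 38] 20.6 [126, 136, 34] 22.4 [127, 137, 37] 24.2 [126, 136, 37] 26.0 [121, 130, 45] 27.8 [115, 121, 58] 29.6 [110, 111, 80] 31.4 [110, 106, 98] 33.2 [113, 107, 109] 35.0 [116, 110, 113] 36.8 [117, 111, 113] 38.6 [118, 112, 112] 40.4 [118, 112, 113] 42.2 [117, 111, 113] 44.0 [117, 111, 112] 45.8 [117, 112, 112] 47.6 [117, 112, 112] 49.4 [118, 112, 112] [ WARN:0@1.035] global loadsave.cpp:1063 imwrite_ Unsupported depth image for selected encoder is fallbacked to CV_8U.
```

Request:
jog_arm --dr '[[0,0,1],[0,0,1],[0,0,1],[0,0,1],[0,0,1],[0,0,1],[0,0,1],[0,0,1],[0,0,1],[0,0,1]]' --translation '[[0,0,0],[0,0,0],[0,0,0],[0,0,0],[0,0,0],[0,0,0],[0,0,0],[0,0,0],[0,0,0],[0,0,0]]' --jaw '[0,0,0,0,0,0,0,0,0,0]'

```text
clock: 20.85
position: [0.5859, -0.1532, 0.1134]
ee_rot: [0.885, 0.465, 0.002, 0.002]
ft_force: [10.9, -4.3, -1.3]
grip_width: 0.457
grasp_force: 40.2
```

Request:
jog_arm --dr '[[0,0,1],[0,0,1],[0,0,1],[0,0,1],[0,0,1],[0,0,1],[0,0,1],[0,0,1],[0,0,0],[0,0,0]]' --translation '[[0,0,0],[0,0,0],[0,0,0],[0,0,0],[0,0,0],[0,0,0],[0,0,0],[0,0,0],[0,0,0],[0,0,0]]' --jaw '[0,0,0,0,0,0,0,0,0,0]'

```text
clock: 21.85
position: [0.5868, -0.1542, 0.1135]
ee_rot: [0.979, 0.204, 0.004, 0.003]
ft_force: [16.0, -9.0, -4.2]
grip_width: 0.456
grasp_force: 40.8
```

```bash
cat >> h.py <<'E'
def prof():
    im=bubble(); sat=im[...,:2].min(2)-im[...,2]
    rows=np.where((sat>50).sum(1)>30)[0]; v=int(rows.mean()); p=cv2.GaussianBlur(im[v-4:v+5].mean(0)[None],(0,0),3)[0]
    y=np.arange(len(p))*.3-130; k=(y>-28)&(y<28)
    w=np.clip(p[:,2]-70,0,None)*((y>-26)&(y<24)); bc=(w*y).sum()/w.sum()
    g=p[:,1]; mn=[(round(y[i],1),int(g[i])) for i in range(1,len(y)-1) if k[i] and g[i]<g[i-1] and g[i]<=g[i+1]]
    e=p[:,2]; L=y[np.where((e<75)&(y>-40)&(y<40))[0]]
    print('bubble',bc.round(2),'minima',mn,'vial',L.min().round(1),L.max().round(1))
E
python3 - <<'E'
from h import *
prof(); o=manip.get_obs(); print(o['torque'],o['joint_pos'].round(2))
E
```

```text
bubble 4.52 minima [(np.float64(-11.2), 109), (np.float64(-2.2), 127), (np.float64(14.3), 139), (np.float64(19.1), 138)] vial -31.3 30.2
[-1.30458133 -2.81875941 -0.07398455] [-0.61  0.59  1.06  1.7  -0.56  1.17 -0.55]
```

Request:
jog_arm --dr '[[0,0,0],[0,0,0],[0,0,0],[0,0,0],[0,0,-1],[0,0,-1],[0,0,-1],[0,0,-1],[0,0,-1],[0,0,-1]]' --translation '[[0,0,0],[0,0,0],[0,0,0],[0,0,0],[0,0,0],[0,0,0],[0,0,0],[0,0,0],[0,0,0],[0,0,0]]' --jaw '[1,1,1,1,1,1,1,1,1,1]'

```text
clock: 22.9
position: [0.5832, -0.1525, 0.1115]
ee_rot: [0.915, 0.404, -0.0, -0.0]
ft_force: [-0.2, -0.5, -0.8]
grip_width: 1.003
grasp_force: 0.0
```

Request:
jog_arm --dr '[[0,0,-1],[0,0,-1],[0,0,-1],[0,0,-1],[0,0,-1],[0,0,-1],[0,0,-1],[0,0,-1],[0,0,-1],[0,0,-1]]' --translation '[[0,0,0],[0,0,0],[0,0,0],[0,0,0],[0,0,0],[0,0,0],[0,0,0],[0,0,0],[0,0,0],[0,0,0]]' --jaw '[1,1,1,1,1,1,1,1,1,1]'

```text
clock: 23.9
position: [0.5831, -0.1525, 0.1115]
ee_rot: [0.721, 0.693, -0.0, -0.0]
ft_force: [-0.4, -0.1, 0.6]
grip_width: 0.997
grasp_force: 0.0
```

Request:
jog_arm --dr '[[0,0,-1],[0,0,-1],[0,0,-1],[0,0,-1],[0,0,-1],[0,0,-1],[0,0,-1],[0,0,-1],[0,0,-1],[0,0,-1]]' --translation '[[0,0,0],[0,0,0],[0,0,0],[0,0,0],[0,0,0],[0,0,0],[0,0,0],[0,0,0],[0,0,0],[0,0,0]]' --jaw '[1,1,1,1,1,1,1,1,1,1]'

```text
clock: 24.9
position: [0.5831, -0.1526, 0.1115]
ee_rot: [0.441, 0.898, 0.0, -0.0]
ft_force: [-0.4, -0.0, -1.0]
grip_width: 0.999
grasp_force: 0.0
```

```bash
python3 - <<'E'
from h import *
prof(); o=manip.get_obs(); print(o['torque'],o['joint_pos'].round(2))
plan([.587,-.1545,.112],n=1)
E
```

```text
bubble 3.12 minima [(np.float64(-11.2), 107), (np.float64(10.1), 117), (np.float64(19.7), 136)] vial -31.3 30.2
[-0.04042121  0.02724789  0.03217556] [-0.35  0.44  0.67  1.69 -0.3   1.11  1.07]
pos [ 0.5831 -0.1527  0.1116] n 1 dr [-0.001, -0.004, -0.0] 
 T [[-0.153, 0.078, -0.018]]
```

Request:
jog_arm --dr '[[0,0,0],[0,0,0],[0,0,0],[0,0,0],[0,0,0],[0,0,0],[0,0,0],[0,0,0],[0,0,1],[0,0,1]]' --translation '[[-0.15,0.08,0],[0,0,0],[0,0,0],[0,0,0],[0,0,0],[0,0,0],[0,0,0],[0,0,0],[0,0,0],[0,0,0]]' --jaw '[1,0,0,0,0,0,0,0,0,0]'

```text
clock: 25.95
position: [0.5854, -0.156, 0.1119]
ee_rot: [0.506, 0.863, -0.001, -0.001]
ft_force: [-9.6, -1.7, 9.4]
grip_width: 0.461
grasp_force: 40.3
```

Request:
jog_arm --dr '[[0,0,1],[0,0,1],[0,0,1],[0,0,1],[0,0,1],[0,0,1],[0,0,1],[0,0,1],[0,0,1],[0,0,1]]' --translation '[[0,0,0],[0,0,0],[0,0,0],[0,0,0],[0,0,0],[0,0,0],[0,0,0],[0,0,0],[0,0,0],[0,0,0]]' --jaw '[0,0,0,0,0,0,0,0,0,0]'

```text
clock: 26.95
position: [0.5848, -0.156, 0.1119]
ee_rot: [0.77, 0.638, -0.002, -0.001]
ft_force: [-12.6, -2.5, 11.0]
grip_width: 0.454
grasp_force: 40.6
```

Request:
jog_arm --dr '[[0,0,1],[0,0,1],[0,0,1],[0,0,0],[0,0,0],[0,0,0],[0,0,0],[0,0,0],[0,0,0],[0,0,0]]' --translation '[[0,0,0],[0,0,0],[0,0,0],[0,0,0],[0,0,0],[0,0,0],[0,0,0],[0,0,0],[0,0,0],[0,0,0]]' --jaw '[0,0,0,0,0,0,0,0,0,0]'

```text
clock: 27.95
position: [0.5847, -0.156, 0.1118]
ee_rot: [0.832, 0.555, -0.002, -0.001]
ft_force: [-14.0, -1.7, 11.5]
grip_width: 0.456
grasp_force: 40.7
```

```bash
python3 - <<'E'
from h import *
prof(); o=manip.get_obs(); print(o['torque'],o['joint_pos'].round(2))
E
```

```text
bubble 0.39 minima [(np.float64(-20.8), 135), (np.float64(-9.4), 104), (np.float64(9.5), 110)] vial -30.1 30.2
[-0.28846297  2.81475048 -0.05192083] [-0.49  0.52  0.89  1.69 -0.43  1.15  0.12]
```

Request:
jog_arm --dr '[[0,0,0],[0,0,0],[0,0,0],[0,0,0],[0,0,0],[0,0,0],[0,0,0],[0,0,0],[0,0,0],[0,0,0]]' --translation '[[0,0,0],[0,0,0],[0,0,0],[0,0,0],[0,0,-1],[0,0,-1],[0,0,-1],[0,0,-1],[0,0,-1],[0,0,-1]]' --jaw '[1,1,1,1,1,1,1,1,1,1]'

```text
clock: 29.0
position: [0.5871, -0.1543, 0.2626]
ee_rot: [0.831, 0.556, 0.0, -0.0]
ft_force: [0.4, -0.3, -0.7]
grip_width: 0.998
grasp_force: 0.0
```

Request:
jog_arm --dr '[[0,0,0],[0,0,0],[0,0,0],[0,0,0],[0,0,0],[0,0,0]]' --translation '[[0,0,0],[0,0,0],[0,0,0],[0,0,0],[0,0,0],[0,0,0]]' --jaw '[0,0,0,0,0,0]'

```text
clock: 29.6
position: [0.587, -0.1544, 0.2611]
ee_rot: [0.831, 0.556, -0.0, -0.0]
ft_force: [0.6, -0.6, 0.1]
grip_width: 0.003
grasp_force: 0.0
```

```bash
python3 - <<'E'
from h import *
prof(); prof()
plan([.643,.074,.262],[.991,-.135])
E
```

```text
bubble -0.17 minima [(np.float64(-23.2), 133), (np.float64(-10.0), 106), (np.float64(9.8), 108), (np.float64(19.7), 134)] vial -29.8 29.9
bubble -0.16 minima [(np.float64(-22.0), 132), (np.float64(-10.3), 105), (np.float64(9.5), 108), (np.float64(20.0), 134)] vial -29.8 29.9
pos [ 0.5871 -0.1544  0.2613] n 11 dr [-0.0, -0.0, -0.335] 
 T [[0.845, -0.13, -0.002], [0.848, -0.11, -0.002], [0.85, -0.09, -0.002], [0.852, -0.07, -0.002], [0.854, -0.05, -0.002], [0.855, -0.03, -0.002], [0.855, -0.01, -0.002], [0.855, 0.01, -0.002], [0.855, 0.03, -0.002], [0.854, 0.05, -0.002], [0.852, 0.07, -0.002]]
```

```bash
python3 - <<'E'
from h import *
plan([.649,.1185,.262],[.991,-.135],n=13)
E
```

```text
pos [ 0.5871 -0.1544  0.2613] n 13 dr [-0.0, -0.0, -0.283] 
 T [[0.849, -0.145, -0.002], [0.852, -0.128, -0.002], [0.854, -0.111, -0.002], [0.856, -0.094, -0.002], [0.858, -0.078, -0.002], [0.859, -0.061, -0.002], [0.86, -0.044, -0.002], [0.861, -0.027, -0.002], [0.861, -0.01, -0.002], [0.861, 0.007, -0.002], [0.861, 0.024, -0.002], [0.86, 0.041, -0.002], [0.859, 0.058, -0.002]]
```

Request:
jog_arm --dr '[[0,0,-0.283],[0,0,-0.283],[0,0,-0.283],[0,0,-0.283],[0,0,-0.283],[0,0,-0.283],[0,0,-0.283],[0,0,-0.283],[0,0,-0.283],[0,0,-0.283]]' --translation '[[0.85,-0.14,0],[0.85,-0.13,0],[0.85,-0.11,0],[0.86,-0.09,0],[0.86,-0.08,0],[0.86,-0.06,0],[0.86,-0.04,0],[0.86,-0.03,0],[0.86,-0.01,0],[0.86,0.01,0]]' --jaw '[0,0,0,0,0,0,0,0,0,0]'

```text
clock: 30.7
position: [0.6353, 0.0573, 0.2615]
ee_rot: [0.772, 0.636, 0.0, -0.0]
ft_force: [0.5, -0.1, 0.8]
grip_width: -0.001
grasp_force: 0.0
```

Request:
jog_arm --dr '[[0,0,-0.283],[0,0,-0.283],[0,0,-0.283],[0,0,0],[0,0,0]]' --translation '[[0.86,0.02,0],[0.86,0.04,0],[0.86,0.06,0],[0,0,0],[0,0,0]]' --jaw '[0,0,0,0,0]'

```text
clock: 31.2
position: [0.6493, 0.1191, 0.2613]
ee_rot: [0.753, 0.658, -0.0, 0.0]
ft_force: [0.5, -0.3, 0.5]
grip_width: 0.0
grasp_force: 0.0
```

```bash
python3 - <<'E'
from h import *
plan([.649,.1185,.226],[.991,-.135],n=3)
E
```

```text
pos [0.6493 0.1191 0.2613] n 3 dr [-0.001, 0.003, 0.005] 
 T [[-0.007, -0.002, 0.471], [-0.008, -0.002, 0.471], [-0.008, -0.002, 0.471]]
```

Request:
jog_arm --dr '[[0,0,0],[0,0,0],[0,0,0],[0,0,0],[0,0,0],[0,0,0],[0,0,0],[0,0,0]]' --translation '[[0,0,0.47],[0,0,0.47],[0,0,0.47],[0,0,0.08],[0,0,0.08],[0,0,0.06],[0,0,0],[0,0,0]]' --jaw '[0,0,0,0,0,0,0,0]'

```text
clock: 32.0
position: [0.6493, 0.1185, 0.2211]
ee_rot: [0.753, 0.658, 0.0, 0.0]
ft_force: [0.0, -0.6, -0.4]
grip_width: 0.001
grasp_force: 0.0
```

Request:
jog_arm --dr '[[0,0,0],[0,0,0],[0,0,0],[0,0,0]]' --translation '[[0,0,0.04],[0,0,0.04],[0,0,0],[0,0,0]]' --jaw '[0,0,0,0]'

```text
clock: 32.4
position: [0.6495, 0.1185, 0.2203]
ee_rot: [0.753, 0.658, 0.001, 0.0]
ft_force: [-1.9, -0.5, 8.5]
grip_width: -0.002
grasp_force: 4.4
```

Request:
jog_arm --dr '[[0,0,0],[0,0,0],[0,0,0],[0,0,0],[0,0,0],[0,0,0],[0,0,0],[0,0,0],[0,0,0],[0,0,0]]' --translation '[[0,0,0.04],[0,0,0],[0,0,0],[0,0,0],[0,0,0],[0,0,0],[0,0,0],[0,0,0],[0,0,0],[0,0,0]]' --jaw '[0,0,0,0,0,0,0,0,0,0]'

```text
clock: 33.4
position: [0.6498, 0.1184, 0.2203]
ee_rot: [0.753, 0.658, 0.001, 0.0]
ft_force: [-5.0, 0.1, 13.9]
grip_width: -0.001
grasp_force: 7.5
```

```bash
python3 - <<'E'
from h import *
try: prof()
except Exception as e: print(e)
print(manip.get_obs()['ft_force'])
t=snap('top'); s=snap('side')
def crop(c,w):
    u,v=proj(c,[.643,.05,.215]).round().astype(int); return cv2.resize(c['color'][v-w:v+w,u-w:u+w,::-1],(400,400),interpolation=cv2.INTER_CUBIC)
cv2.imwrite('pics/b2.png',np.hstack([crop(t,50),crop(s,60)]))
E
```

```text
bubble -0.82 minima [(np.float64(-20.2), 137), (np.float64(-10.0), 102), (np.float64(8.9), 106), (np.float64(19.7), 137)] vial -31.9 39.8
[-4.56354492 -0.74197527 15.53720697]
```

View pics/b2.png

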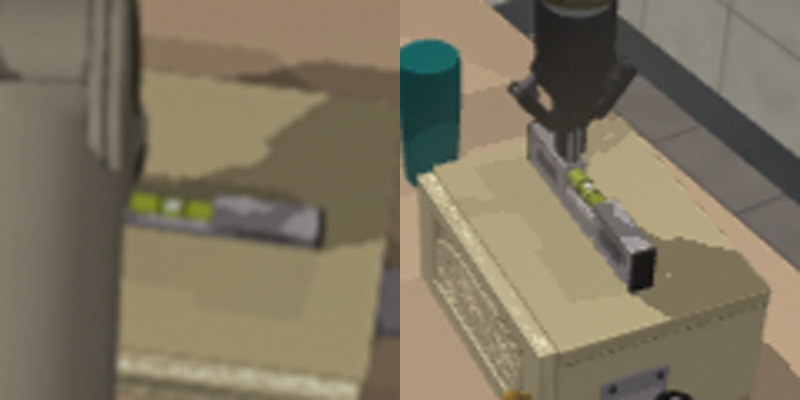

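The level sits flat on the top with the bubble between the lines, at (172,205) in the left crop. The fingers are pressing with about 15 N and the door is flush.

```bash
python3 -c "
from workcell import manip
print(manip.hand_in())"
```

```text
the job is handed in; nothing more can be done
None
```

I handed the job in at about 33 s, but the hand-in returned no verdict: door shut, level on the top with its bubble about 0.3 mm from the middle, gripper pressing it at about 15 N, and the mug, tumbler and jar never touched.

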